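Put the rubber stamp away in its slide-top box

ROBOT

A 6-joint arm with a two-finger parallel gripper is mounted at the origin on a cart in front of the work surface, level with it; the furniture and walls round the work are solid. World frame = base frame: x ahead of the robot, y to its left, z up, the work surface at z = 0. Lengths are in m, angles in rad, forces in N, time in s.
With the tool pointing down it reaches from about 0.35 to 0.875 m from the base axis. Payload 15.5 kg.
Tool frame: the origin (TCP) lies between the finger pads; the fingertips stand 22 mm ahead of it and the grasp point (between the pads) lies 3 mm ahead of it; z points along the fingers, y is the line along which they close (so a half turn about z gives the same grasp; the last joint's range is limited). The gripper opens to 85 mm and grips with 20 to 120 N. Pads are 22 mm wide; open, the fingers measure 114 mm over their backs; the gripper's body (76 mm by 85 mm) begins 54 mm behind the grasp point. The pads swing forward as they close: fully open they stand 13 mm farther back than shut.
Start: joints at [-1.429, 0.494, 1.345, -0, 1.302, -0.096], TCP at [0.147, -0.608, 0.253] pointing down, gripper open.
Joint ranges: [-2.91, 2.91], [-0.82, 2.16], [0.22, 2.67], [-1.22, 4.37], [0.12, 2.79], [-3.08, 3.08]. Speed limits (rad/s): [1.89, 1.89, 2.57, 3.01, 3.01, 3.01].

INTERFACE

Orientations are given as a unit quaternion [x, y, z, w].
In Python, from station import manip gives the robot as it stands. The module is installed in compiled form; this text tells all that it offers.
- The arm moves only by the tool servo_tool, never from a script. Its argument "motion" is a list of rows, each a list of 7 numbers: the shift along the tool's x, y, z in cm, then the turn, a rotation vector about the tool's x, y, z in degrees, then the opening, from 0 (shut) to 1 (fully open). A call has 1 to 20 rows; each row is the pose to reach, as a shift and turn from the pose commanded when the call began, along the tool's axes at that moment; what a row does not reach only later rows make up. A row lasts 1/8 s, in which the tool goes at most 62.5 mm and 10.7 degrees, less where a joint would pass 70% of its speed; a pose out of reach is approached as far as the arm can. A call with a gripper value outside its range is refused whole. The fingers move at their own pace and stop on an object; the grip force is fixed at half the most. Time passes only in rows, so rows that repeat a pose let the fingers close. It gives the time, the measured TCP pose, the force, the opening and the grip force at its end, in the units of the state.
- manip.read_state(): the state, without advancing time (a new reading comes with each control period).
- manip.read_camera(name): name is "scene" or "side" or "wrist"; returns the picture (480x640x3 uint8, blue, green, red); there is no depth.
- manip.get_calibration(name): a dict with "fx", "fy", "cx", "cy" (pixels), "dist" ([k1, k2, p1, p2, k3] as OpenCV has them; the pictures are not rectified), "rvec" (rotation vector, rad) and "tvec" (3), from world to camera coordinates, as OpenCV has them. Camera axes: x right, y down, z forward; pixel columns grow to the right and rows downward; lengths in m; the calibration is good to about 2 mm. A picture is of the moment at which its call begins: read the wrist's pose just before it. get_calibration takes no time and is no camera call; for the wrist camera it gives the pose at the moment of the call.
- manip.hand_in(): hands the job in; it is judged then, once.
Trained networks look in the newest picture that a camera, given by its name, has taken for a name from the list of things; names that differ only in an ending like _2 or _b are one class to them, and where a whole thing is asked for, a point or a joint stands for the part that bears it (a point fixed in the world has none). Each returns a list of dicts, best first, with "conf" (0 to 1); they miss things now and then, are a little off and sometimes report something else, mostly with a low value. They report only what shows in the picture. A call takes as long as a camera call. They do not tell look-alikes from the thing itself.
- manip.find_in(name, camera): "bbox" ([left, top, width, height] in pixels, round what is visible of it).
- manip.trace(name, camera): "pixels" (480x640 bool, what is visible of it) and "bbox" ([left, top, width, height] in pixels, round what is visible of it).
- manip.tip_of(name, camera): "point" ([column, row] in pixels: a listed point, or the origin of a listed thing).
The state is a dict: "time_s": time; "joint_positions": joint angles; "joint_velocities": joint speeds; "effort": joint torques, N m; "eef_pos": TCP position; "tool_rot": TCP orientation; "wrist_force": force on the tool from outside, world axes, zero at the start; "ft_torque": the same for the moment, N m; "opening": opening from 0.0 (shut) to 1.0 (fully open); "grasp_force": force on a finger pad.
Only numpy, scipy, OpenCV 4.12 (cv2) and the standard library are available. Lean on these libraries where they do the work, as an engineer would, in place of code of your own. Each camera call takes 0.05 s, during which the arm holds its last target. There are 200 camera calls.

TASK

Put the wooden-handled rubber stamp away for the night: slide the stamp box's lid open by its dark pull rail, stand the stamp upright on the floor of the box without dropping it, then slide the lid fully home again so that its bead snaps back over the brass end ridge. Leave the other things on the table where they are.

Things in the scene. Friction and masses are not known exactly. Their poses are not given: they have to be found in the camera images.
- stamp_box: Wooden box, 158 x 136 mm, 100 mm high, fixed to the table by a low steel ear on each long side (15 mm out, 22 mm high). Origin: on the table below the middle of the inner room; z up; its -x axis is the way the lid slides open, roughly towards the robot. The lid runs along x in grooves in the side walls; the lips above them reach z = 100 mm and leave y -57 to +57 mm open.
- box_floor (a point): Middle of the box's felt-covered inner floor, 6 mm above the table; axes as the box's. The inner room spans 64 mm to either side in x and 56 mm to either side in y, and the lid's underside is 82 mm above the floor.
- ridge_crest (a point): Middle of the crest of the brass end ridge, a rounded strip 10 mm wide and 100 mm long that lies across the box on its low front wall, at x = -74 mm, z = 87 mm in the box's frame. The front wall (x -64 to -84 mm) is 82 mm high; the lid slides out over it.
- end_ridge (a joint): How far the brass end ridge is pressed down into the box's front wall (m): 0 when it stands free, at most 0.004; it is sprung upward with 6 N, rising to about 9 N. It is pressed only while the lid's bead is passing over it.
- lid_pull (a point): Centre of the dark pull rail on the light wooden lid: 11 mm thick along the lid's x, 64 mm long along y, 18 mm high on the plate (point 9 mm above the plate's top). Axes as the box's. Lid home: x = -35, y = 0, z = 102 mm in the box's frame, rear edge against the back wall. Pulled 90 mm out it uncovers box x -26 to +64 mm and stays there, sagging 1 to 2 mm; beyond 147 mm it leaves the grooves.
- lid_front (a point): Middle of the top front edge of the lid, a loose plate 136 x 119 x 5 mm, 0.12 kg, 1.5 mm play in the grooves, 38 mm before the pull rail's centre. Under it runs a rounded bead, just behind the ridge when home. 10 to 15 N along x (more if the lid is pressed down) forces the bead over the ridge, in the first 16 mm of opening and the last 16 mm of closing; between, it slides with 1 N.
- stamp_knob (a point): On the upright axis of the rubber stamp, 58 mm above its underside, in the turned dark wooden knob by which it is grasped (high up, so that the gripper clears the box's rim). The knob is round, 26 mm across, from 35 to 75 mm above the underside (the top); the neck below is 16 mm thick, the foot a block 27 x 62 x 17 mm (x, y, z). It stands upright at the start; about 0.045 kg.
- stamp: The rubber stamp itself, 27 x 62 x 75 mm; origin at the centre of its underside (height 0 on the table, 6 mm on the floor of the box), z along its upright axis.
- glue_bottle: Blue-green paste bottle with blue nozzle, 44 mm round, 128 mm high, standing; origin at its underside. To be left alone.
- stapler: Red and black desk stapler, 36 x 150 x 53 mm (long along its y); origin at its underside. To be left alone.
- calculator: Dark grey calculator lying flat, 140 x 85 x 18 mm; origin at its underside. To be left alone.
- tape_dispenser: Black and white tape dispenser, 58 x 160 x 70 mm (long along its y), behind the box; origin at its underside. To be left alone.
- moistener: Green bottle with white cap, 33 mm round, 95 mm high, standing behind the box on the left; origin at its underside. To be left alone.
- bulldog_clip_1: Black binder clip, 46 x 32 x 28 mm; origin at its underside. To be left alone.
Things that resemble listed ones, but are neither listed nor needed, are in the scene too. There is more than one size of the stamp; the one meant has the size given above.

How it is judged:
On the way, in this order (a step that is already met when the one before it is completed fails the run):
1. the lid is slid open by at least 50 mm (x of lid_pull in the frame of stamp_box below -0.0847 m), for 0.2 s.
2. the stamp stands upright on the floor of the open box, let go (x of stamp in the frame of stamp_box between -0.066 and 0.066 m and y of stamp in the frame of stamp_box between -0.058 and 0.058 m and z of stamp in the frame of stamp_box between 0.002 and 0.01 m and angle between stamp_knob's own z axis and vertical below 0.1 rad and linear speed of stamp below 0.02 m/s and contact force between the fingers and stamp below 0.1 N), for 0.2 s.
At the end, for the whole second after the job is handed in: The stamp stands upright (within 0.1 rad) and at rest on the floor inside the box, and the lid is in its grooves, within 3 mm of fully home, with the end ridge sprung up again (less than 1 mm down) (x of stamp in the frame of stamp_box between -0.066 and 0.066 m and y of stamp in the frame of stamp_box between -0.058 and 0.058 m and z of stamp in the frame of stamp_box between 0.002 and 0.01 m and angle between stamp_knob's own z axis and vertical below 0.1 rad and linear speed of stamp below 0.02 m/s and x of lid_pull in the frame of stamp_box between -0.0377 and -0.0307 m and y of lid_pull in the frame of stamp_box between -0.004 and 0.004 m and z of lid_pull in the frame of stamp_box between 0.099 and 0.106 m and value of joint end_ridge below 0.001 m); the robot touches nothing.
It fails at once if the stamp is dropped (falls free faster than 0.7 m/s, about 25 mm) (contact force between the fingers and stamp below 0.05 N and linear speed of stamp above 0.7 m/s).
It fails at once if one of the other things on the table is shifted by more than 30 mm or knocked over (distance of any of glue_bottle, stapler, calculator, tape_dispenser, moistener, bulldog_clip_1 from where it was at the start of the episode above 0.03 m or angle between any of glue_bottle, moistener's own z axis and vertical above 0.5 rad).
It also fails if it takes over 64 s, if anything falls off the work surface, if the arm or the gripper's body presses on something with over 40 N, if the wrist force passes 120 N, or if a joint passes its speed limit or range.

## Working session

There is one attempt and no reset: what is moved stays moved. The work goes in short steps, Python scripts to look and compute and a tool call to move; the robot and the scene stay as the last step left them, time stands still between calls to the robot, and variables do not carry over. Pictures are saved under pics/ and viewed, at most 10 in all, crops included, and the job is handed in when it is done.

Besides the shell and the picture viewer there is one more tool, called after "Call:" as name(argument=value, ...) on one line, values as JSON. servo_tool: Moves the arm, as the interface text tells. Its arguments: {"type":"object","properties":{"motion":{"type":"array"}},"required":["motion"]}

```bash
mkdir -p pics; cat > h.py <<'E'
import numpy as np, cv2
from scipy.spatial.transform import Rotation as R
from station import manip
def ray(cam,px,cal=None):
    c=cal or manip.get_calibration(cam)
    K=np.array([[c['fx'],0,c['cx']],[0,c['fy'],c['cy']],[0,0,1]])
    u=cv2.undistortPoints(np.array([[px]],float),K,np.array(c['dist'],float))[0,0]
    M=cv2.Rodrigues(np.array(c['rvec'],float))[0]
    return -M.T@np.array(c['tvec'],float).ravel(), M.T@np.array([u[0],u[1],1.])
def atz(cam,px,z,cal=None):
    o,d=ray(cam,px,cal); return o+d*(z-o[2])/d[2]
def proj(cam,P,cal=None):
    c=cal or manip.get_calibration(cam)
    K=np.array([[c['fx'],0,c['cx']],[0,c['fy'],c['cy']],[0,0,1]])
    return cv2.projectPoints(np.atleast_2d(np.array(P,float)),np.array(c['rvec'],float),np.array(c['tvec'],float),K,np.array(c['dist'],float))[0][:,0]
def tri(obs):
    A=np.zeros((3,3));b=np.zeros(3)
    for cam,px in obs:
        o,d=ray(cam,px);d=d/np.linalg.norm(d);Q=np.eye(3)-np.outer(d,d);A+=Q;b+=Q@o
    return np.linalg.solve(A,b)
E
python3 - <<'E'
from h import *
np.set_printoptions(precision=4,suppress=True)
for c in ("scene","side"):
    cv2.imwrite(f"pics/{c}0.png",manip.read_camera(c))
    o,d=ray(c,(320,240));print(c,o,d)
    for n in ("stamp_knob","stamp","lid_pull","lid_front","ridge_crest","stamp_box","box_floor"):
        print(n,[(np.round(x['point'],1).tolist(),round(x['conf'],2)) for x in manip.tip_of(n,c)])
s=manip.read_state();print(s['time_s'],s['eef_pos'],s['tool_rot'],R.from_quat(s['tool_rot']).as_matrix())
E
```

```text
scene [-0.0261  0.5987  0.7889] [ 0.5583 -0.5714 -0.6017]
stamp_knob [([431.6, 235.1], 0.73), ([401.2, 257.3], 0.49)]
stamp [([427.6, 253.5], 0.83), ([404.6, 270.6], 0.57), ([432.6, 299.3], 0.4)]
lid_pull [([282.6, 299.4], 0.92)]
lid_front [([296.4, 304.6], 0.96)]
ridge_crest [([296.3, 309.2], 0.68), ([347.8, 238.7], 0.63)]
stamp_box [([273.5, 324.0], 0.67)]
box_floor []
side [ 0.4768 -1.2029  0.6715] [ 0.0725  0.8793 -0.471 ]
stamp_knob [([288.5, 286.1], 0.91), ([246.3, 254.1], 0.88), ([290.8, 276.8], 0.44)]
stamp [([283.2, 309.2], 0.9), ([245.4, 281.3], 0.78), ([291.1, 289.9], 0.51)]
lid_pull [([306.0, 199.0], 0.59), ([295.7, 206.2], 0.5), ([249.5, 249.6], 0.36)]
lid_front [([291.2, 199.6], 0.9), ([353.7, 285.1], 0.71), ([317.6, 342.5], 0.52)]
ridge_crest [([294.9, 202.2], 0.59)]
stamp_box [([319.1, 233.3], 0.83)]
box_floor []
0.8 [ 0.1466 -0.6075  0.2533] [ 0.993   0.1181 -0.     -0.    ] [[ 0.9721  0.2346 -0.    ]
 [ 0.2346 -0.9721  0.    ]
 [ 0.     -0.     -1.    ]]
```

View pics/scene0.png

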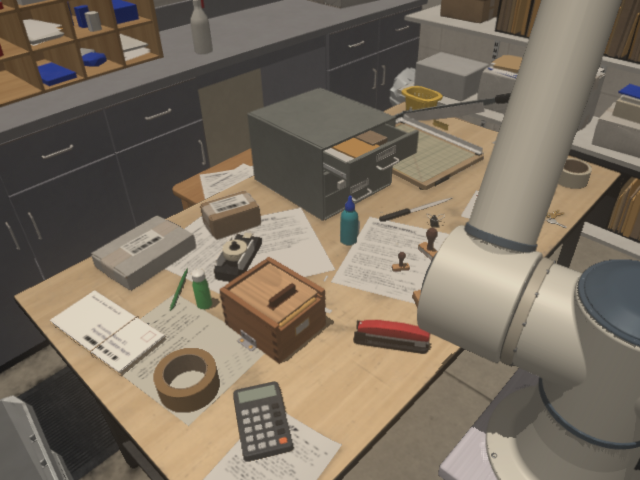

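View pics/side0.png

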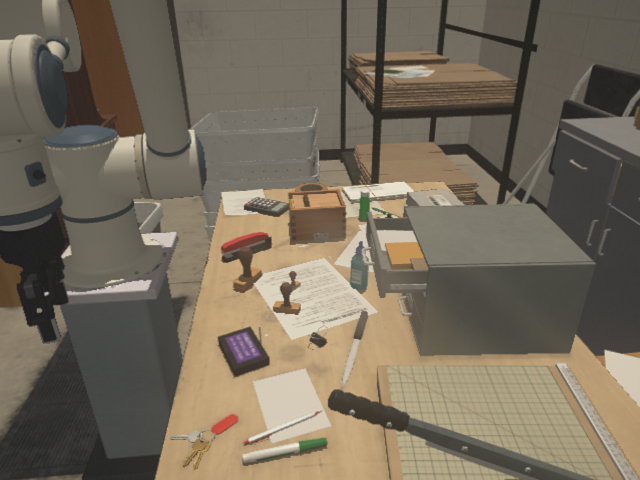

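```bash
python3 - <<'E'
from h import *
np.set_printoptions(precision=4,suppress=True)
print('scene knobs z.058',[atz('scene',p,.058) for p in((431.6,235.1),(401.2,257.3))])
print('scene stamps z0',[atz('scene',p,0) for p in((427.6,253.5),(404.6,270.6),(432.6,299.3))])
print('side knobs',[atz('side',p,.058) for p in((288.5,286.1),(246.3,254.1),(290.8,276.8))])
print('side stamps',[atz('side',p,0) for p in((283.2,309.2),(245.4,281.3),(291.1,289.9))])
print('pull',atz('scene',(282.6,299.4),.102),[atz('side',p,.102) for p in((306,199),(295.7,206.2))])
print('front',atz('scene',(296.4,304.6),.093),atz('side',(291.2,199.6),.093))
print('box',atz('scene',(273.5,324),0),atz('side',(319.1,233.3),0))
E
```

```text
scene knobs z.058 [array([ 0.4712, -0.2845,  0.058 ]), array([ 0.4746, -0.1698,  0.058 ])]
scene stamps z0 [array([ 0.4757, -0.2854,  0.    ]), array([ 0.4791, -0.1965,  0.    ]), array([ 0.3764, -0.1592,  0.    ])]
side knobs [array([ 0.4802, -0.2711,  0.058 ]), array([ 0.3779, -0.1122,  0.058 ]), array([ 0.4869, -0.2323,  0.058 ])]
side stamps [array([ 0.4653, -0.278 ,  0.    ]), array([ 0.3726, -0.1491,  0.    ]), array([ 0.4864, -0.2005,  0.    ])]
pull [0.535  0.1301 0.102 ] [array([0.5463, 0.1211, 0.102 ]), array([0.5137, 0.0727, 0.102 ])]
front [0.5125 0.1161 0.093 ] [0.503  0.1428 0.093 ]
box [ 0.5784  0.1241 -0.    ] [0.5813 0.0935 0.    ]
```

Scene view: the box is at about (275,305), with stamps at (431,240), (401,262) and one behind the arm at (425,300). Side view: three stamps, at (246,270), (287,297) and (293,279), of different sizes. I'll measure their heights and check them in one close crop.

```bash
python3 - <<'E'
from h import *
np.set_printoptions(precision=4,suppress=True)
im=manip.read_camera('side')
cv2.imwrite('pics/crop.png',cv2.resize(im[235:325,220:320],None,fx=6,fy=6,interpolation=cv2.INTER_CUBIC))
for t in manip.trace('stamp','side'):
    print('side',t['bbox'],t['conf'])
sc=manip.read_camera('scene')
for t in manip.trace('stamp','scene'): print('scene',t['bbox'],t['conf'])
# predicted pixel height of a 75 mm stamp at each place
for xy in((.37,-.15),(.47,-.28),(.483,-.2)):
    print(xy,proj('side',[(*xy,0),(*xy,.075)]).tolist())
E
```

```text
side [270.0, 282.2, 31.1, 32.3] 0.72
side [290.0, 272.0, 9.3, 17.3] 0.59
side [230.7, 246.1, 33.4, 47.7] 0.56
scene [418.3, 229.8, 16.3, 30.7] 0.91
scene [394.5, 253.4, 15.0, 18.6] 0.67
scene [412.9, 290.9, 7.3, 13.9] 0.56
(0.37, -0.15) [[244.3581814425898, 281.5559529235204], [241.79396366765042, 255.8542638395368]]
(0.47, -0.28) [[285.249870675359, 309.57432782569646], [283.7228923633012, 282.2061249446248]]
(0.483, -0.2) [[289.7072739545007, 289.8631760255965], [288.40349391122066, 263.6134712727615]]
```

View pics/crop.png

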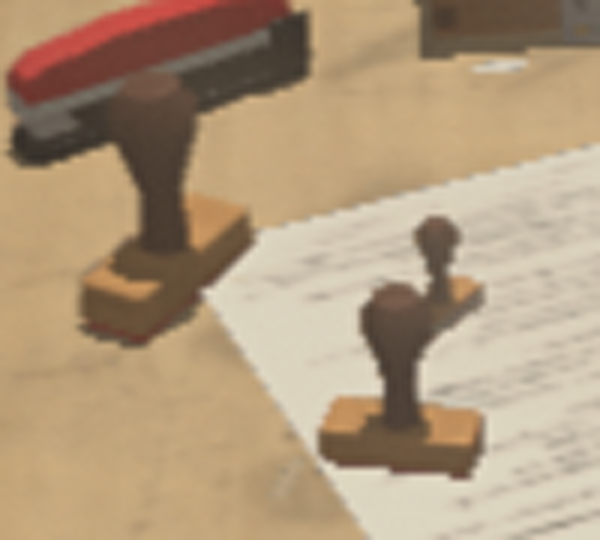

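The chosen stamp is the middle-sized one at side (287,297): its measured top row, 282.2, matches the prediction for 75 mm. The others are larger, at (246,270), and smaller, at (293,279). Next I'll get the wrist camera geometry.

```bash
cat >> h.py <<'E'
def move(P,yaw=None):
    "shift in tool cm to world P, turn (deg about tool z) to get tool y heading nearest yaw (mod 180)"
    s=manip.read_state();M=R.from_quat(s['tool_rot']).as_matrix()
    print('shift cm',np.round(M.T@(np.array(P)-s['eef_pos'])*100,2),'yaw of tool y',np.degrees(np.arctan2(M[1,1],M[0,1])).round(2),'j',np.round(s['joint_positions'],2),'t',s['time_s'])
    if yaw is not None:
        # tool z down: +turn lowers world yaw
        d=(np.degrees(np.arctan2(M[1,1],M[0,1]))-yaw+90)%180-90
        print('turn z deg',round(d,2))
E
python3 - <<'E'
from h import *
np.set_printoptions(precision=4,suppress=True)
s=manip.read_state();M=R.from_quat(s['tool_rot']).as_matrix()
o,d=ray('wrist',(320,240));c=manip.get_calibration('wrist');print('cam in tool',M.T@(o-s['eef_pos']),M.T@d,c['fx'])
C=cv2.Rodrigues(np.array(c['rvec']))[0];print(C@M)
move((0.47,-0.28,0.26));move((0.48,0.1,0.30))
E
```

```text
cam in tool [ 0.0735  0.0013 -0.1202] [-0.2942 -0.0039  0.9558] 373.74970645642776
[[-0.0009  1.     -0.0004]
 [-0.9584 -0.001  -0.2855]
 [-0.2855  0.0001  0.9584]]
shift cm [ 39.12 -24.26  -0.67] yaw of tool y -76.43 j [-1.43  0.49  1.35 -0.    1.3  -0.1 ] t 1.0
shift cm [ 49.01 -60.96  -4.67] yaw of tool y -76.43 j [-1.43  0.49  1.35 -0.    1.3  -0.1 ] t 1.0
```

Call:
servo_tool(motion=[[12, -15, -4.7, 0, 0, 0, 0.5], [49, -61, -4.7, 0, 0, 0, 0.5], [49, -61, -4.7, 0, 0, 0, 0.5], [49, -61, -4.7, 0, 0, 0, 0.5], [49, -61, -4.7, 0, 0, 0, 0.5], [49, -61, -4.7, 0, 0, 0, 0.5], [49, -61, -4.7, 0, 0, 0, 0.5], [49, -61, -4.7, 0, 0, 0, 0.5], [49, -61, -4.7, 0, 0, 0, 0.5], [49, -61, -4.7, 0, 0, 0, 0.5], [49, -61, -4.7, 0, 0, 0, 0.5], [49, -61, -4.7, 0, 0, 0, 0.5], [49, -61, -4.7, 0, 0, 0, 0.5], [49, -61, -4.7, 0, 0, 0, 0.5], [49, -61, -4.7, 0, 0, 0, 0.5], [49, -61, -4.7, 0, 0, 0, 0.5], [49, -61, -4.7, 0, 0, 0, 0.5]])

```text
time_s: 3.12
eef_pos: [0.4796, 0.0996, 0.3004]
tool_rot: [0.993, 0.118, 0.0, 0.0]
wrist_force: [0.0, -0.2, 1.3]
opening: 0.505
grasp_force: 0.0
```

```bash
python3 - <<'E'
from h import *
np.set_printoptions(precision=4,suppress=True)
s=manip.read_state();cal=manip.get_calibration('wrist');im=manip.read_camera('wrist');cv2.imwrite('pics/w1.png',im)
print(s['time_s'],s['eef_pos'],s['joint_positions'])
for n,z in (("lid_pull",.102),("lid_front",.093),("ridge_crest",.087),("stamp_box",0),("stamp_knob",.058)):
    for x in manip.tip_of(n,'wrist'): print(n,np.round(x['point'],1),round(x['conf'],2),atz('wrist',x['point'],z,cal))
ts=manip.trace('lid_pull','wrist')
for t in ts[:1]:
    print('trace',t['bbox'],t['conf']);
for n in('lid_pull','lid_front','stamp_box'):
  for x in manip.tip_of(n,'scene')[:1]+manip.tip_of(n,'side')[:1]: print(n,x['point'],x['conf'])
E
```

```text
3.125 [0.4796 0.0996 0.3004] [ 0.0828  0.2542  1.5997 -0.      1.2878  1.4181]
lid_pull [314.3 132.8] 0.7 [0.5448 0.1199 0.102 ]
lid_front [305.2 175.9] 0.89 [0.5071 0.1194 0.093 ]
ridge_crest [304.8 176.5] 0.74 [0.5057 0.1197 0.087 ]
stamp_knob [576.  250.2] 0.69 [ 0.4948 -0.1773  0.058 ]
stamp_knob [531.4 348.8] 0.62 [ 0.3712 -0.1771  0.058 ]
trace [242.3, 1.1, 165.8, 187.4] 0.9
lid_pull [282.3, 298.3] 0.67
lid_pull [304.2, 199.0] 0.92
lid_front [299.2, 303.4] 0.73
lid_front [294.1, 198.5] 0.61
stamp_box [273.2, 322.1] 0.78
stamp_box [318.6, 230.5] 0.61
```

View pics/w1.png

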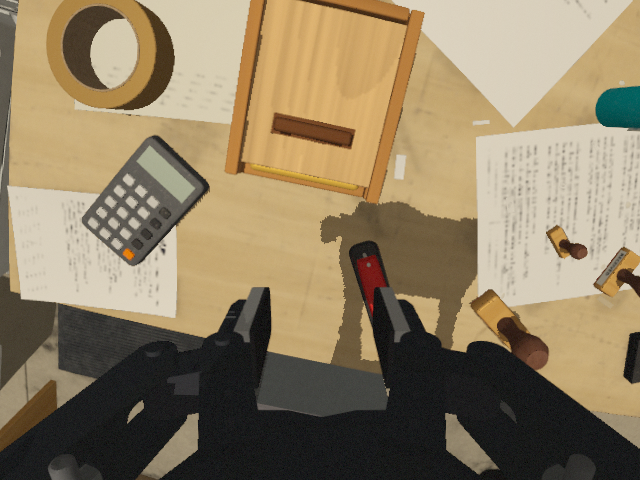

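Wrist view: the lid is closed with its rail at about (314,131). The box's front corners are at (227,172) and (377,201), the stapler at (370,280), the stamps are to the right and the calculator is at (145,200). I'll fit the rail and the box edges.

```bash
python3 - <<'E'
from h import *
np.set_printoptions(precision=4,suppress=True)
cal=manip.get_calibration('wrist');im=cv2.imread('pics/w1.png')
P=lambda p,z:atz('wrist',p,z,cal)
g=im.max(2);m=np.zeros_like(g);m[105:160,260:365]=(g[105:160,260:365]<125)
n,l,st,ce=cv2.connectedComponentsWithStats(m);k=1+st[1:,4].argmax()
pts=np.argwhere(l==k)[:,::-1];print('rail px',st[k],ce[k])
w=np.array([P(p,.111)[:2] for p in pts])
r=cv2.minAreaRect((w*1000).astype(np.float32));print('rail rect mm (z=.111)',r)
for a,b in (((227,172),(377,201)),((227,172),(241,80)),((377,201),(424,12))):
    A,B=P(a,.1),P(b,.1);d=B-A;print(A,B,np.degrees(np.arctan2(d[1],d[0])),np.linalg.norm(d))
E
```

```text
rail px [ 271  113   83   35 1562] [312.8636 130.4987]
rail rect mm (z=.111) ((546.50537109375, 122.2575454711914), (16.253711700439453, 65.43465423583984), 2.2732975482940674)
[0.496  0.1862 0.1   ] [0.5016 0.0545 0.1   ] -87.5802132635855 0.13184636945344994
[0.496  0.1862 0.1   ] [0.572  0.1881 0.1   ] 1.4404318345045042 0.07600926507506262
[0.5016 0.0545 0.1   ] [0.6561 0.0588 0.1   ] 1.6028495434851675 0.15455834085236833
```

Call:
servo_tool(motion=[[2, 0, 2, 0, 0, -10, 0.5], [4, 0, 4, 0, 0, -20, 0.5], [6, -0.5, 6, 0, 0, -30, 0.5], [7.2, -0.6, 8, 0, 0, -40, 0.5], [7.2, -0.6, 10, 0, 0, -50, 0.5], [7.2, -0.6, 11, 0, 0, -60, 0.5], [7.2, -0.6, 11, 0, 0, -70, 0.5], [7.2, -0.6, 11, 0, 0, -78.4, 0.5], [7.2, -0.6, 11, 0, 0, -78.4, 0.5], [7.2, -0.6, 11, 0, 0, -78.4, 0.5]])

```text
time_s: 5.03
eef_pos: [0.5485, 0.1231, 0.1903]
tool_rot: [0.696, 0.718, 0.0, 0.0]
wrist_force: [0.0, -0.5, -0.2]
opening: 0.504
grasp_force: 0.0
```

```bash
python3 - <<'E'
from h import *
np.set_printoptions(precision=4,suppress=True)
s=manip.read_state();cal=manip.get_calibration('wrist');im=manip.read_camera('wrist')
o=np.array([.583,.1232]);a=np.radians(2);u=np.array([np.cos(a),np.sin(a)]);v=np.array([-u[1],u[0]])
B=lambda x,y,z:(*(o+u*x+v*y),z)
for pts,c in (([B(x,y,.111) for x,y in((-40.5e-3,-.032),(-29.5e-3,-.032),(-29.5e-3,.032),(-40.5e-3,.032))],(0,0,255)),([B(x,y,.1) for x,y in((-.084,-.068),(.074,-.068),(.074,.068),(-.084,.068))],(0,255,0))):
    cv2.polylines(im,[proj('wrist',pts,cal).astype(np.int32)],True,c,1)
cv2.imwrite('pics/w2.png',im)
move(B(-.035,0,.119),2)
E
```

```text
shift cm [-0.11 -0.05  7.13] yaw of tool y 1.8 j [0.11 0.48 1.58 0.   1.09 0.08] t 5.075
turn z deg -0.2
```

View pics/w2.png

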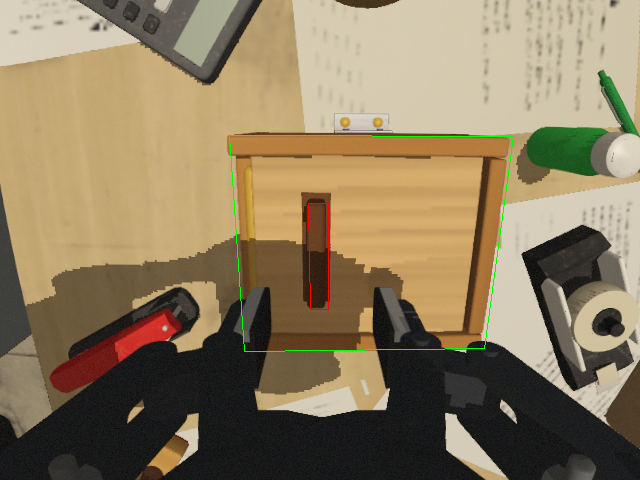

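The overlay fits the rail and the box within about 2 mm. Next: descend, grip the rail, and pull.

Call:
servo_tool(motion=[[-0.1, 0, 3, 0, 0, 0, 0.5], [-0.1, 0, 5.5, 0, 0, 0, 0.5], [-0.1, 0, 7.1, 0, 0, 0, 0.5], [-0.1, 0, 7.1, 0, 0, 0, 0.5], [-0.1, 0, 7.1, 0, 0, 0, 0], [-0.1, 0, 7.1, 0, 0, 0, 0], [-0.1, 0, 7.1, 0, 0, 0, 0], [-0.1, 0, 7.1, 0, 0, 0, 0], [-0.1, 0, 7.1, 0, 0, 0, 0]])

```text
time_s: 6.2
eef_pos: [0.546, 0.1221, 0.12]
tool_rot: [0.695, 0.719, -0.002, -0.001]
wrist_force: [-15.8, -0.5, 15.0]
opening: 0.109
grasp_force: 59.9
```

Call:
servo_tool(motion=[[0, -0.3, -0.15, 0, 0, 0, 0], [0, -0.8, -0.15, 0, 0, 0, 0], [0, -1.3, -0.15, 0, 0, 0, 0], [0, -1.8, -0.15, 0, 0, 0, 0], [0, -2.4, -0.15, 0, 0, 0, 0], [0, -3.2, -0.15, 0, 0, 0, 0], [0, -4.2, -0.15, 0, 0, 0, 0], [0, -5.4, -0.15, 0, 0, 0, 0], [0, -6.6, -0.15, 0, 0, 0, 0], [0, -7.8, -0.15, 0, 0, 0, 0], [0, -8.7, -0.15, 0, 0, 0, 0], [0, -9.2, -0.15, 0, 0, 0, 0], [0, -9.2, -0.15, 0, 0, 0, 0]])

```text
time_s: 7.82
eef_pos: [0.4564, 0.119, 0.1208]
tool_rot: [0.695, 0.719, 0.0, 0.0]
wrist_force: [0.2, 0.4, -2.0]
opening: 0.107
grasp_force: 60.8
```

The lid is out 90 mm. Release, rise, and go over to the stamp.

Call:
servo_tool(motion=[[0, 0, 0, 0, 0, 0, 0.4], [0, 0, 0, 0, 0, 0, 0.4], [0, 0, 0, 0, 0, 0, 0.4], [0, 0, -4, 0, 0, 0, 0.5], [0, 0, -9, 0, 0, 0, 0.5], [-4, 0, -14, 0, 0, 0, 0.5], [-10, 0, -16, 0, 0, 0, 0.5], [-16, 0, -16, 0, 0, 0, 0.5], [-22, 0, -16, 0, 0, 0, 0.5], [-28, 0, -16, 0, 0, 0, 0.5], [-34, 0, -16, 0, 0, 0, 0.5], [-40, 0, -16, 0, 0, 0, 0.5], [-46, 0, -16, 0, 0, 0, 0.5], [-46, 0, -16, 0, 0, 0, 0.5], [-46, 0, -16, 0, 0, 0, 0.5], [-46, 0, -16, 0, 0, 0, 0.5]])

```text
time_s: 9.82
eef_pos: [0.4724, -0.3396, 0.2809]
tool_rot: [0.694, 0.72, 0.0, -0.0]
wrist_force: [-0.1, 0.7, -0.1]
opening: 0.5
grasp_force: 0.0
```

```bash
python3 - <<'E'
from h import *
np.set_printoptions(precision=4,suppress=True)
s=manip.read_state();cal=manip.get_calibration('wrist');im=manip.read_camera('wrist')
for n,z in(('stamp_knob',.058),('stamp',0)):
    for x in manip.tip_of(n,'wrist'): print(n,np.round(x['point'],1),round(x['conf'],2),atz('wrist',x['point'],z,cal))
for t in manip.trace('stamp','wrist'): print(t['bbox'],t['conf'])
im2=manip.read_camera('scene')
for x in manip.tip_of('lid_pull','scene'): print('pull',x['conf'],x['point'],atz('scene',x['point'],.1))
cv2.imwrite('pics/w3.png',im)
E
```

```text
stamp_knob [346.1  44.8] 0.85 [ 0.4894 -0.2001  0.058 ]
stamp_knob [323.9 144.3] 0.69 [ 0.4736 -0.2839  0.058 ]
stamp [344.4  51.2] 0.92 [ 0.4911 -0.1946  0.    ]
stamp [231.6   9.3] 0.65 [ 0.3791 -0.1587  0.    ]
stamp [323.5 142.5] 0.6 [ 0.4735 -0.2847  0.    ]
[326.7, 27.8, 38.3, 43.3] 0.97
[290.4, 123.4, 66.0, 41.3] 0.94
[194.1, 0.0, 61.6, 50.7] 0.74
pull 0.62 [316.7, 318.5] [0.4536 0.1214 0.1   ]
```

View pics/w3.png

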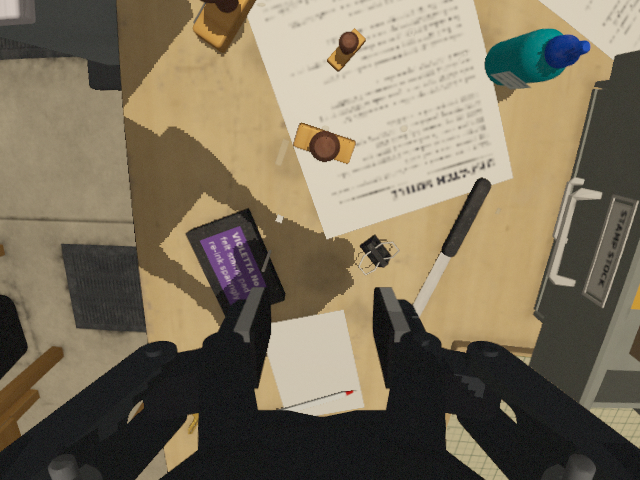

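Wrist view: the target stamp is at (324,143), upright, with its foot's long axis at about -13° world and its knob at (0.474,-0.284). Both points agree. The small stamp is at (346,45) and the clip at (377,250), and both are clear of the gripper. The lid stayed open. Descend and grasp.

Call:
servo_tool(motion=[[3, 0.2, 3, 0, 0, 8, 0.6], [5.5, 0.35, 8, 0, 0, 15, 0.6], [5.5, 0.35, 13, 0, 0, 15, 0.6], [5.5, 0.35, 17, 0, 0, 15, 0.6], [5.5, 0.35, 20, 0, 0, 15, 0.6], [5.5, 0.35, 22, 0, 0, 15, 0.6], [5.5, 0.35, 22, 0, 0, 15, 0.6], [5.5, 0.35, 22, 0, 0, 15, 0], [5.5, 0.35, 22, 0, 0, 15, 0], [5.5, 0.35, 22, 0, 0, 15, 0], [5.5, 0.35, 22, 0, 0, 15, 0], [5.5, 0.35, 22, 0, 0, 15, 0]])

```text
time_s: 11.62
eef_pos: [0.4742, -0.286, 0.0617]
tool_rot: [0.783, 0.622, 0.0, 0.001]
wrist_force: [-2.2, 0.7, 9.3]
opening: 0.277
grasp_force: 58.7
```

Call:
servo_tool(motion=[[0, 0, -2, 0, 0, 0, 0], [0, 0, -7, 0, 0, 0, 0], [0, 0, -13, 0, 0, 0, 0], [3, 0.2, -18, 0, 0, 8, 0], [8, 0.6, -20, 0, 0, 16, 0], [13, 0.9, -20, 0, 0, 25, 0], [18, 1.3, -20, 0, 0, 34, 0], [23, 1.6, -20, 0, 0, 43, 0], [28, 2, -20, 0, 0, 52, 0], [33, 2.4, -20, 0, 0, 61, 0], [38, 2.7, -20, 0, 0, 69, 0], [42, 3, -20, 0, 0, 75, 0], [42.8, 3.1, -20, 0, 0, 75, 0], [42.8, 3.1, -20, 0, 0, 75, 0], [42.8, 3.1, -20, 0, 0, 75, 0], [42.8, 3.1, -20, 0, 0, 75, 0]])

```text
time_s: 13.62
eef_pos: [0.6005, 0.1233, 0.2609]
tool_rot: [1.0, 0.017, -0.0, 0.0]
wrist_force: [0.1, -0.7, -0.7]
opening: 0.277
grasp_force: 58.9
```

```bash
python3 - <<'E'
from h import *
s=manip.read_state();print(s['eef_pos'],s['grasp_force'],s['opening'])
a=np.radians(2);u=np.array([np.cos(a),np.sin(a)]);v=np.array([-u[1],u[0]]);o=np.array([.581,.1232])
move((*(o+u*.02),.0685),-88)
cv2.imwrite('pics/w4.png',manip.read_camera('wrist'))
E
```

```text
[0.60049204 0.12328744 0.26094439] 58.89995978213847 0.27675684269699846
shift cm [ 0.05 -0.06 19.24] yaw of tool y -88.08 j [ 0.11  0.47  1.37 -0.    1.31  1.64] t 13.625
turn z deg -0.08
```

View pics/w4.png

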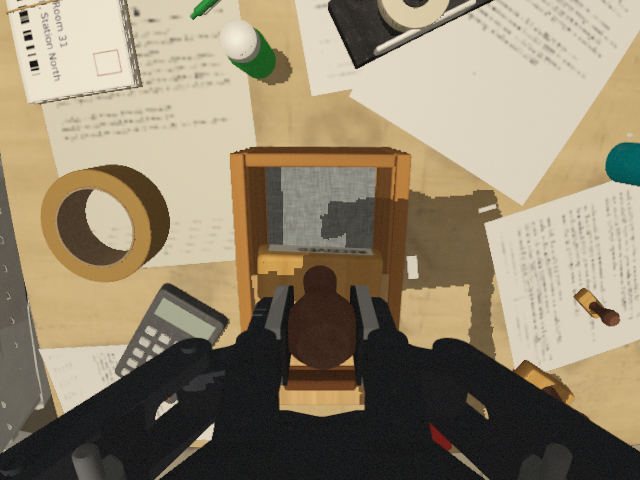

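The stamp hangs upright with its foot square to the box, over the open room (felt at (325,205)). Lower it.

Call:
servo_tool(motion=[[0, 0, 4, 0, 0, 0, 0], [0, 0, 8, 0, 0, 0, 0], [0, 0, 11.5, 0, 0, 0, 0], [0, 0, 14, 0, 0, 0, 0], [0, 0, 16, 0, 0, 0, 0], [0, 0, 17.5, 0, 0, 0, 0], [0, 0, 18.5, 0, 0, 0, 0], [0, 0, 19.1, 0, 0, 0, 0], [0, 0, 19.1, 0, 0, 0, 0]])

```text
time_s: 14.8
eef_pos: [0.6006, 0.1243, 0.0698]
tool_rot: [1.0, 0.017, -0.0, -0.0]
wrist_force: [0.3, 0.2, -0.4]
opening: 0.276
grasp_force: 58.9
```

Call:
servo_tool(motion=[[0, 0, 0.1, 0, 0, 0, 0], [0, 0, 0.2, 0, 0, 0, 0], [0, 0, 0.25, 0, 0, 0, 0], [0, 0, 0.25, 0, 0, 0, 0]])

```text
time_s: 15.3
eef_pos: [0.6011, 0.1245, 0.0679]
tool_rot: [1.0, 0.017, 0.001, -0.0]
wrist_force: [-0.2, 1.6, 5.7]
opening: 0.271
grasp_force: 59.4
```

Touched down on the floor (5.7 N). Release, then rise.

Call:
servo_tool(motion=[[0, 0, -0.05, 0, 0, 0, 0.35], [0, 0, -0.05, 0, 0, 0, 0.45], [0, 0, -0.05, 0, 0, 0, 0.5], [0, 0, -0.05, 0, 0, 0, 0.5], [0, 0, -0.05, 0, 0, 0, 0.5], [0, 0, -2, 0, 0, 0, 0.5], [0, 0, -5, 0, 0, 0, 0.5], [0, 0, -9, 0, 0, 0, 0.5], [0, 0, -14, 0, 0, 0, 0.5], [-4, 0, -18, 0, 0, 0, 0.5], [-8, 0, -18, 0, 0, 0, 0.5], [-12, 0, -18, 0, 0, 0, 0.5], [-12, 0, -18, 0, 0, 0, 0.5], [-12, 0, -18, 0, 0, 0, 0.5]])

```text
time_s: 17.05
eef_pos: [0.4813, 0.1202, 0.2476]
tool_rot: [1.0, 0.017, 0.001, -0.0]
wrist_force: [-0.2, 0.2, 0.3]
opening: 0.498
grasp_force: 0.0
```

```bash
python3 - <<'E'
from h import *
np.set_printoptions(precision=4,suppress=True)
s=manip.read_state();print(s['eef_pos'],s['time_s']);cal=manip.get_calibration('wrist')
im=manip.read_camera('wrist')
for n,z in(('stamp_knob',.064),('stamp',0.006),('lid_pull',.1),('lid_front',.091)):
    for x in manip.tip_of(n,'wrist'): print(n,np.round(x['point'],1),round(x['conf'],2),atz('wrist',x['point'],z,cal))
cv2.imwrite('pics/w5.png',im)
a=np.radians(2);u=np.array([np.cos(a),np.sin(a)]);o=np.array([.581,.1232])
move((*(o-u*.125),.119),2)
E
```

```text
[0.4813 0.1202 0.2476] 17.05
stamp_knob [614.1 334.3] 0.81 [ 0.3741 -0.1728  0.064 ]
stamp_knob [317.9  59.8] 0.67 [0.604  0.1259 0.064 ]
stamp [317.7  68.7] 0.91 [0.6058 0.1267 0.006 ]
stamp [564.1 302.5] 0.87 [ 0.3803 -0.154   0.006 ]
stamp [618.5 202. ] 0.73 [ 0.4954 -0.1897  0.006 ]
lid_pull [323.6 262.8] 0.66 [0.4547 0.1166 0.1   ]
lid_pull [323.7 299.5] 0.34 [0.4238 0.1154 0.1   ]
lid_front [320.  299.6] 0.73 [0.4192 0.1182 0.091 ]
shift cm [-2.52  0.04 12.81] yaw of tool y -88.04 j [ 0.12  0.32  1.66 -0.    1.16  1.66] t 17.3
turn z deg 89.96
```

View pics/w5.png

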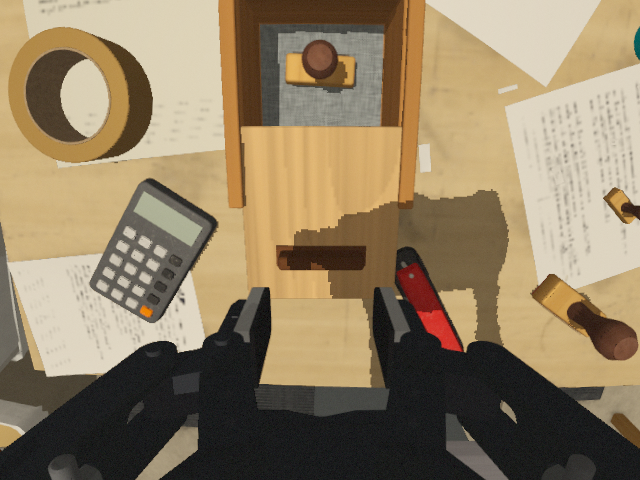

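The stamp stands on the felt at (320,65), let go, with its foot inside the box. The lid rail is at (321,258). Turn back and regrip the rail.

Call:
servo_tool(motion=[[-0.5, 0, 0, 0, 0, -10, 0.5], [-1, 0, 0, 0, 0, -20, 0.5], [-1.5, 0, 0, 0, 0, -30, 0.5], [-2, 0, 2, 0, 0, -40, 0.5], [-2.5, 0, 4, 0, 0, -50, 0.5], [-2.5, 0, 5, 0, 0, -60, 0.5], [-2.5, 0, 6, 0, 0, -70, 0.5], [-2.5, 0, 7, 0, 0, -80, 0.5], [-2.5, 0, 8, 0, 0, -90, 0.5], [-2.5, 0, 8, 0, 0, -90, 0.5], [-2.5, 0, 11, 0, 0, -90, 0.5], [-2.5, 0, 12.8, 0, 0, -90, 0.5], [-2.5, 0, 12.8, 0, 0, -90, 0.5], [-2.5, 0, 12.8, 0, 0, -90, 0], [-2.5, 0, 12.8, 0, 0, -90, 0], [-2.5, 0, 12.8, 0, 0, -90, 0], [-2.5, 0, 12.8, 0, 0, -90, 0], [-2.5, 0, 12.8, 0, 0, -90, 0]])

```text
time_s: 19.55
eef_pos: [0.4563, 0.1194, 0.1201]
tool_rot: [0.695, 0.719, 0.001, 0.001]
wrist_force: [-0.6, -0.1, 6.8]
opening: 0.103
grasp_force: 61.8
```

Call:
servo_tool(motion=[[0, 0.4, -0.1, 0, 0, 0, 0], [0, 1.2, -0.1, 0, 0, 0, 0], [0, 2.4, -0.1, 0, 0, 0, 0], [0, 3.6, -0.1, 0, 0, 0, 0], [0, 4.8, -0.1, 0, 0, 0, 0], [0, 5.8, -0.1, 0, 0, 0, 0], [0, 6.6, -0.1, 0, 0, 0, 0], [0, 7.2, -0.1, 0, 0, 0, 0], [0, 7.7, -0.1, 0, 0, 0, 0], [0, 8.2, -0.1, 0, 0, 0, 0], [0, 8.7, -0.1, 0, 0, 0, 0], [0, 9, -0.1, 0, 0, 0, 0], [0, 9.2, -0.1, 0, 0, 0, 0], [0, 9.2, -0.1, 0, 0, 0, 0]])

```text
time_s: 21.3
eef_pos: [0.5457, 0.1225, 0.1214]
tool_rot: [0.695, 0.719, -0.001, -0.001]
wrist_force: [-21.9, -0.7, 40.1]
opening: 0.107
grasp_force: 65.9
```

It stopped at the home position (x 0.5457), but with some downward press. Relieve that, release, and look.

Call:
servo_tool(motion=[[0, 0, -0.1, 0, 0, 0, 0], [0, 0, -0.2, 0, 0, 0, 0], [0, 0, -0.2, 0, 0, 0, 0]])

```text
time_s: 21.68
eef_pos: [0.5458, 0.1225, 0.1216]
tool_rot: [0.695, 0.719, -0.002, -0.002]
wrist_force: [-9.7, 2.4, 1.4]
opening: 0.105
grasp_force: 60.9
```

Call:
servo_tool(motion=[[0, 0, 0, 0, 0, 0, 0.4], [0, 0, 0, 0, 0, 0, 0.4], [0, 0, 0, 0, 0, 0, 0.4], [0, 0, -3, 0, 0, 0, 0.5], [0, 0, -8, 0, 0, 0, 0.5], [0, -4, -12, 0, 0, 0, 0.5], [0, -8, -12, 0, 0, 0, 0.5], [0, -8, -12, 0, 0, 0, 0.5]])

```text
time_s: 22.68
eef_pos: [0.4654, 0.1197, 0.2429]
tool_rot: [0.695, 0.719, -0.0, -0.0]
wrist_force: [0.6, 0.0, -0.1]
opening: 0.499
grasp_force: 0.0
```

```bash
python3 - <<'E'
from h import *
np.set_printoptions(precision=4,suppress=True)
s=manip.read_state();cal=manip.get_calibration('wrist');im=manip.read_camera('wrist')
o=np.array([.581,.1232]);a=np.radians(2);u=np.array([np.cos(a),np.sin(a)]);v=np.array([-u[1],u[0]])
B=lambda x,y,z:(*(o+u*x+v*y),z)
for pts,c in (([B(x,y,.111) for x,y in((-40.5e-3,-.032),(-29.5e-3,-.032),(-29.5e-3,.032),(-40.5e-3,.032))],(0,0,255)),([B(-.073,y,.093) for y in(-.059,.059)],(255,0,0)),([B(x,y,.1) for x,y in((-.084,-.068),(.074,-.068),(.074,.068),(-.084,.068))],(0,255,0))):
    cv2.polylines(im,[proj('wrist',pts,cal).astype(np.int32)],True,c,1)
cv2.imwrite('pics/w6.png',im);print(s['eef_pos'],s['time_s'])
E
```

```text
[0.4654 0.1197 0.2429] 22.675
```

View pics/w6.png

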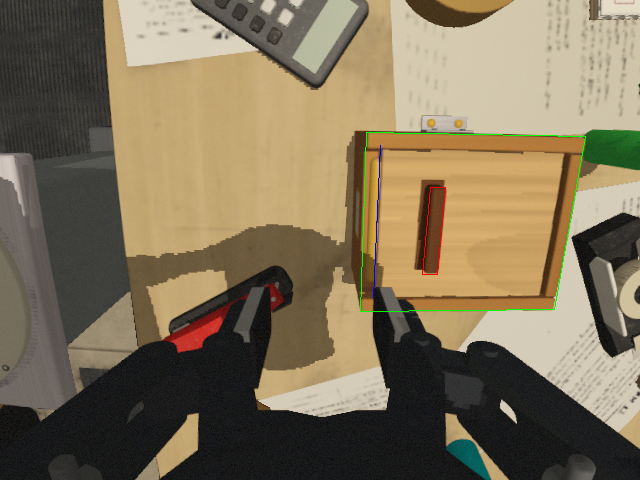

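The lid is home: the rail at (432,230) lies on the predicted position, the brass strip shows in front as it did at the start, and there is no gap at the back wall. The robot is clear, so I'll hand in.

```bash
python3 -c "
from station import manip
print(manip.hand_in())"
```

```text
the job is handed in; nothing more can be done
None
```

The stamp is standing upright on the floor of the box and the lid is back at its home position. I handed the job in at about 23 s of the 64 s allowed. No verdict came back, and I judged the bead to be over the ridge from the last picture and the end-stop force, not from a ridge reading.

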